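# Lock the seat post and press its snap cap home

## Robot

A 6-joint arm with a two-finger parallel gripper is mounted at the origin on the work surface. World frame = base frame: x ahead of the robot, y to its left, z up, the work surface at z = 0. Lengths are in mm, angles in rad, forces in N, time in s.
With the tool pointing down it reaches from about 325 to 850 mm from the base axis. Payload 4.4 kg.
Tool frame: the origin (TCP) lies at the very end of the fingers, on their centre line; the grasp point (between the pads) lies 19 mm behind it (env.grip_point_offset is the distance from the TCP to the grasp point, in mm); z points along the fingers, x is the direction in which the jaws open and shut, and the axes are right-handed (so a half turn about z gives the same grasp; the last joint's range is limited). The gripper opens to 94 mm and grips with 3 to 60 N. Pads are 16 mm wide; open, the fingers measure 119 mm over their backs; the gripper's body (75 mm by 177 mm) begins 78 mm behind the grasp point.
Start: joints at [0.96, 0.207, 1.542, -0, 1.393, -0.15], TCP at [255.691, 515.023, 177.047] pointing down, gripper open.
Joint ranges: [-2.73, 2.73], [-0.86, 2.22], [0.23, 2.46], [-1.11, 4.25], [0.08, 2.63], [-2.82, 2.82]. Speed limits (rad/s): [2.79, 2.79, 3.14, 3.14, 3.14, 3.14].

## Interface

Orientations are given as a unit quaternion [x, y, z, w].
In Python, from bench import env gives the robot as it stands.
- The arm moves only by the tool drive_tool, never from a script. Its argument "motion" is a list of rows, each an object of numbers: "grip": the opening in per cent of the stroke, from 0 (shut) to 100 (fully open); "tx", "ty", "tz": the shift along the tool's x, y, z in m; "yaw": the turn about the tool's z in rad. A call has 1 to 8 rows; each row shifts and turns the commanded pose from where the row before left it, along the tool's axes as they then stand; what a row does not reach is not made up. A row lasts 1/10 s, in which the tool goes at most 50 mm and 8.59 degrees, less where a joint would pass 70% of its speed; a pose out of reach is approached as far as the arm can. A call is refused whole if a number of a shift passes 0.05 or a number of a turn 0.15, either way. A call with a gripper value outside its range is refused whole. The fingers move at their own pace and stop on an object; the grip force is fixed at half the most. Time passes only in rows, so rows that do not move let the fingers close. It gives the time, the measured TCP pose, the force and the opening at its end, in the units of the state.
- env.observe(): the state, without advancing time (a new reading comes with each control period).
- env.capture(name): name is "scene" or "top" or "wrist"; returns the picture (420x560x3 uint8, red, green, blue); there is no depth.
- env.get_calibration(name): a dict with "intrinsics" (3x3 intrinsics, pixels), "dist" ([k1, k2, p1, p2, k3] as OpenCV has them; the pictures are not rectified), "T" (4x4, takes a point from camera to world coordinates); the wrist camera has in their place "T_tool_cam" (4x4, takes a point from camera to tool coordinates, whose origin is the TCP and whose axes are the tool frame's). Camera axes: x right, y up, looking along -z (the intrinsics and any distortion apply to the point x, -y, -z); pixel columns grow to the right and rows downward; lengths in mm; the calibration is good to about 2 mm. A picture is of the moment at which its call begins: read the wrist's pose just before it. get_calibration takes no time and is no camera call.
- env.finish_job(): hands the job in, once; it reports no verdict.
Trained networks look in the newest picture that a camera, given by its name, has taken for a name from the list of things; names that differ only in an ending like _2 or _b are one class to them, and where a whole thing is asked for, a point or a joint stands for the part that bears it (a point fixed in the world has none). Each returns a list of dicts, best first, with "score" (0 to 1); they miss things now and then, are a little off and sometimes report something else, mostly with a low value. They report only what shows in the picture. A call takes as long as a camera call. They do not tell look-alikes from the thing itself.
- env.look_for(label, camera): "rect" ([left, top, right, bottom] in pixels, round what is visible of it).
The state is a dict: "time": time; "joint_pos": joint angles; "dq": joint speeds; "tau": joint torques, N m; "tool_pos": TCP position; "tcp_rot": TCP orientation; "ft_force": force on the tool from outside, world axes, zero at the start; "moment": the same for the moment, N m; "finger_gap": opening from 0.0 (shut) to 1.0 (fully open).
Only numpy, scipy, OpenCV 4.12 (cv2) and the standard library are available. Lean on these libraries where they do the work, as an engineer would, in place of code of your own. Each camera call takes 0.05 s, during which the arm holds its last target.

## Task

Turn the clamp knob clockwise to lock the height of the sprung seat post in the service stand. Then take the round hollow snap cap, set it on the stud on top of the post and press straight down until it clicks, and keep pressing until it is fully home, flush on the top of the post, leaving the square cap and the small plug where they lie. Finish while still holding the cap down with a firm push of about 15 N: do not let go.

Things in the scene. Friction and masses are not known exactly. Their poses are not given: they have to be found in the camera images.
- clamp_grip (a point): Centre of the clamp knob's bar grip: black, 58 mm long, 14 mm wide, 28 mm high, 123 mm above the table, on an upright axis 95 mm beside the seat post's. Its x axis runs along the bar, the way the steel locking tongue below it points (tongue tip 72 mm from the axis); z up is the turning axis. Pinch it across its width (y) from above and turn it clockwise seen from above.
- clamp (a joint): Turn of the clamp knob in rad, growing clockwise seen from above, stiff (about 0.1 N m) and staying where it is left. 0 to 0.25 at the start (free); at 1.4 the tongue points straight at the post and lies under the post's collar; stop at 1.5. Locked from 1.2 on.
- post_top (a point): Middle of the flat top of the bright steel seat post, at the foot of the stud; z up. The post is 48 mm across and its top 140 mm above the table when up. It carries a steel collar 80 mm across, 42 to 52 mm below its top, under which the tongue locks. A sprung rubber washer 36 mm across on the top stands 3 mm proud and yields flush under about 7 N.
- stud_tip (a point): Top of the grey stud on the post, 24 mm above post_top, on the post's axis. The stud is 22 mm across and tapers over its last 8 mm to 12 mm. Four sprung steel balls stand out of it to 29 mm across, 8 mm above post_top.
- post (a joint): How far the seat post has sunk into its sleeve, in m: 0 when up (where it starts), 0.024 at the bottom. A soft spring holds it up: while not locked it sinks under 2 to 6 N. Locked, it rests on the tongue after about 1 mm and sinks no further.
- cap_mid (a point): Centre of the snap cap, half-way up: black plastic, nearly round (16 flats), 52 mm across, 32 mm high, closed on top, hollow below, lying open side down on the table; z up. It goes over the stud from above and is flush when this point is 16 mm above post_top. It weighs 35 to 70 g.
- cap_mouth (a point): Middle of the cap's open underside, 16 mm below cap_mid. The mouth is 25.6 mm across for 3 mm, then widens to 32 mm; the inside is 26 mm deep. It rides over the balls with about 10 to 16 N and clicks over them (the force drops suddenly) when about 5 mm above post_top; it then springs up 1 to 2 mm whenever it is no longer pressed.
- square_cap: Bystander, leave alone: black plastic cap with a square foot 50 by 50 mm and a smaller square step on it, 38 mm high; origin in the middle of its underside.
- plug: Bystander, leave alone: small black plastic plug, a disc 38 mm across with a 26 mm stem on it, 38 mm high; origin in the middle of its underside.
Mind the look-alikes: they are no part of the job. Leave any purple look-alike of the part that bears cap_mid alone.

How it is judged:
By the outcome, as a careful person would: the job done as asked, in the order asked, and still so for the second after the job is handed in, while the arm keeps its last pose, push and grip.
It also fails if it takes over 72 s, if anything falls off the work surface, if the arm or the gripper's body presses on something with over 40 N, if the wrist force passes 120 N, or if a joint passes its speed limit or range.

## Working session

There is one attempt and no reset: what is moved stays moved. The work goes in short steps, Python scripts to look and compute and a tool call to move; the robot and the scene stay as the last step left them, time stands still between calls to the robot, and variables do not carry over. Pictures are saved under pics/ and viewed, and the job is handed in when it is done.

Besides the shell and the picture viewer there is one more tool, called after ">>>" by a JSON object that holds its "method" and its "body", one argument or row to a line. drive_tool: Moves the arm, as the interface text tells. Its arguments: {"type":"object","properties":{"motion":{"type":"array","items":{"type":"object","properties":{"grip":{"type":"number"},"tx":{"type":"number"},"ty":{"type":"number"},"tz":{"type":"number"},"yaw":{"type":"number"}}}}},"required":["motion"]}

```bash
mkdir -p pics; ls; cat > h.py <<'E'
from bench import env
import numpy as np, cv2
from scipy.spatial.transform import Rotation as R
def save(n,img): cv2.imwrite(f'pics/{n}.png',cv2.cvtColor(np.asarray(img),cv2.COLOR_RGB2BGR))
def camT(n):
    c=env.get_calibration(n)
    if 'T' in c: return c,np.array(c['T'])
    s=env.observe(); T=np.eye(4); T[:3,:3]=R.from_quat(s['tcp_rot']).as_matrix(); T[:3,3]=s['tool_pos']
    return c,T@np.array(c['T_tool_cam'])
def ray(n,uv,z):
    c,T=camT(n)
    p=cv2.undistortPoints(np.array([[uv]],float),np.array(c['intrinsics']),np.array(c['dist'])).ravel()
    d=T[:3,:3]@np.array([p[0],-p[1],-1]); o=T[:3,3]
    return o+d*(z-o[2])/d[2]
def proj(n,P):
    c,T=camT(n); P=np.atleast_2d(P)
    q=(P-T[:3,3])@T[:3,:3]; q=q*[1,-1,-1]
    return cv2.projectPoints(q,np.zeros(3),np.zeros(3),np.array(c['intrinsics']),np.array(c['dist']))[0][:,0]
E
python3 - <<'E'
from h import *
print(env.observe())
for n in ['scene','top','wrist']:
    save(n+'0',env.capture(n))
    for l in ['clamp_grip','post_top','stud_tip','cap_mid','square_cap','plug']:
        print(n,l,[(np.round(d['rect']).tolist(),round(d['score'],2)) for d in env.look_for(l,n)][:3])
print(np.array(env.get_calibration('top')['T']).round(2),np.array(env.get_calibration('scene')['T']).round(2),env.get_calibration('wrist'))
E
```

```text
pics
{'time': 0.0, 'joint_pos': array([ 9.59502173e-01,  2.07429412e-01,  1.54293654e+00, -3.66916151e-05,
        1.39350150e+00, -1.50506666e-01]), 'dq': array([-0.00129995, -0.00154767,  0.00210363, -0.00226245,  0.00021631,
       -0.00049248]), 'tau': array([ 3.62480832e-04, -3.70874441e+01, -2.81418067e+01,  6.97966316e-02,
        3.60062392e-02, -1.64097009e-04]), 'tool_pos': array([255.19568481, 514.29453209, 175.89381486]), 'tcp_rot': array([ 8.49895846e-01,  5.26949483e-01, -1.03850246e-03,  4.64227631e-04]), 'ft_force': array([ 0.13910558, -0.90564864, -0.09407739]), 'moment': array([ 0.01737152, -0.02744295,  0.05832959]), 'finger_gap': 0.9954690042080349}
scene clamp_grip [([317.0, 114.0, 354.0, 158.0], 0.77), ([290.0, 142.0, 330.0, 186.0], 0.74), ([256.0, 280.0, 286.0, 313.0], 0.23)]
scene post_top []
scene stud_tip [([291.0, 139.0, 328.0, 181.0], 0.59)]
scene cap_mid [([190.0, 374.0, 226.0, 411.0], 0.83), ([191.0, 310.0, 220.0, 348.0], 0.73), ([315.0, 112.0, 356.0, 162.0], 0.31)]
scene square_cap [([255.0, 280.0, 288.0, 315.0], 0.87), ([293.0, 142.0, 332.0, 185.0], 0.
[... 791 characters left out ...]
+00  5.5000e-01  8.4000e-01  8.9102e+02]
 [ 0.0000e+00  0.0000e+00  0.0000e+00  1.0000e+00]] {'intrinsics': array([[352.49980272,   0.        , 279.52603348],
       [  0.        , 352.49980272, 210.58697208],
       [  0.        ,   0.        ,   1.        ]]), 'dist': array([-0.06953827,  0.        ,  0.        ,  0.        ,  0.        ]), 'T_tool_cam': array([[ 9.99999534e-01,  4.48209870e-04,  8.55097136e-04,
        -4.75784613e-01],
       [ 6.70981083e-04, -9.59485453e-01, -2.81757370e-01,
        -8.19288956e+01],
       [ 6.94166829e-04,  2.81757812e-01, -9.59485306e-01,
        -2.07533117e+02],
       [ 0.00000000e+00,  0.00000000e+00,  0.00000000e+00,
         1.00000000e+00]])}
```

View pics/scene0.png

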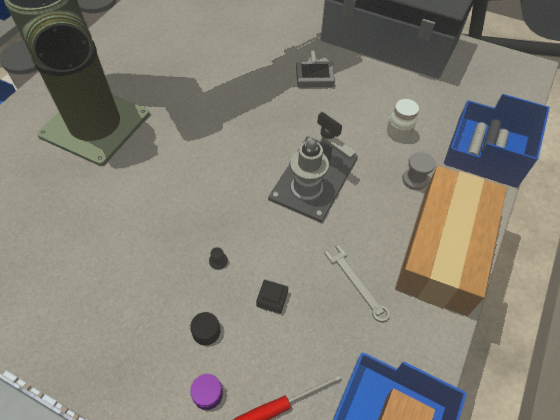

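View pics/top0.png

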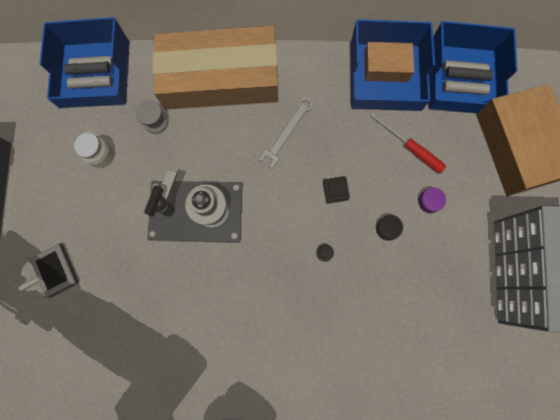

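```bash
python3 - <<'E'
from h import *
I=cv2.imread('pics/top0.png'); a=cv2.resize(I[140:260,120:260],None,fx=5,fy=5,interpolation=2); cv2.imwrite('pics/t_st.png',a)
a=cv2.resize(I[160:270,300:460],None,fx=5,fy=5,interpolation=2); cv2.imwrite('pics/t_cap.png',a)
c=lambda r:((r[0]+r[2])/2,(r[1]+r[3])/2)
print('grip',ray('top',c([147,171,177,216]),130),'post',ray('top',c([186,184,227,223]),110))
print('capA',ray('top',c([422,187,445,216]),20),ray('scene',c([190,374,226,411]),16),'capB',ray('top',c([374,216,401,239]),20),ray('scene',c([191,310,220,348]),16))
print('sq',ray('top',c([322,177,350,203]),20),'plug',ray('top',c([317,244,334,259]),20))
E
```

```text
grip [551.43186735 139.65019914 130.        ] post [537.32094676  56.82895024 110.        ]
capA [ 567.46992044 -411.23063546   20.        ] [ 575.05653448 -410.43189883   16.        ] capB [ 509.63966328 -311.12450008   20.        ] [ 512.55687162 -317.96193763   16.        ]
sq [ 587.94701305 -202.13904164   20.        ] plug [ 456.62426735 -180.6718641    20.        ]
```

View pics/t_st.png

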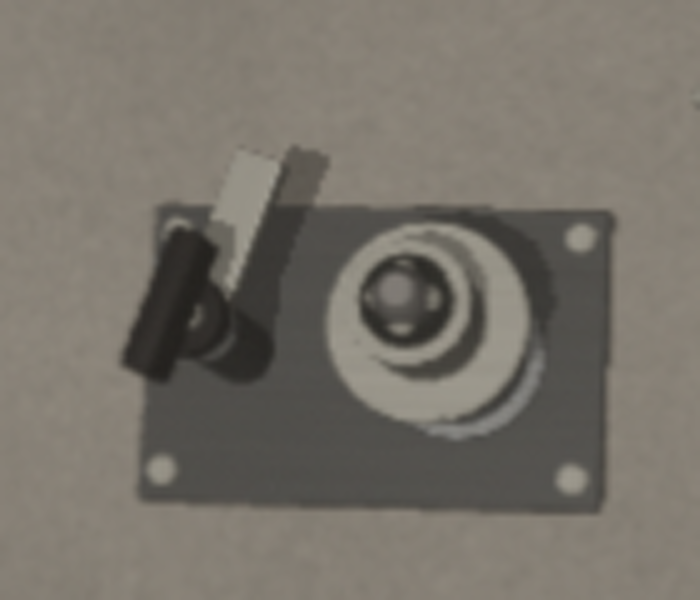

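View pics/t_cap.png

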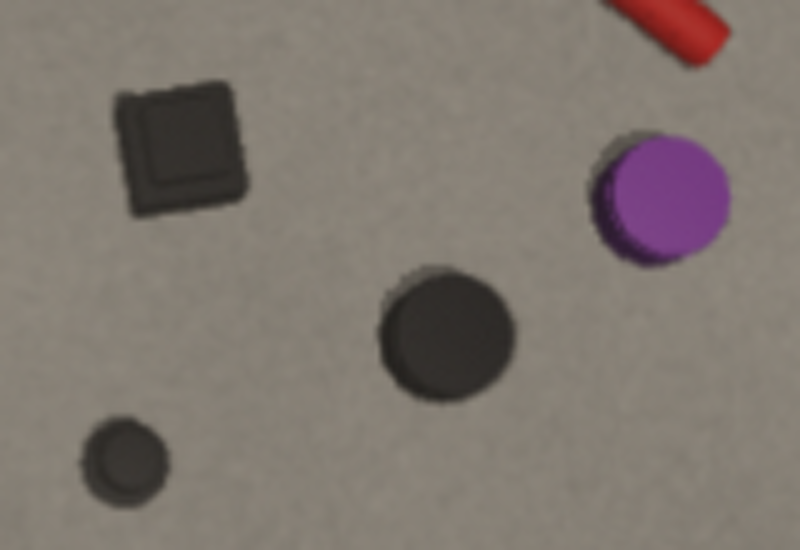

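```bash
python3 - <<'E'
from h import *
I=cv2.imread('pics/scene0.png'); a=cv2.resize(I[100:225,260:370],None,fx=5,fy=5,interpolation=2); cv2.imwrite('pics/s_st.png',a)
print('grip',ray('top',(154,201),137),'stud',ray('top',(199.6,198),164),'collar',ray('top',(205.6,204.4),98))
print('tongue',ray('top',(171.8,171),86))
print('cap',ray('top',(389.6,227.5),32))
E
```

```text
grip [535.38112796 152.05962499 137.        ] stud [537.72865222  60.21563319 164.        ] collar [537.60311087  60.67796368  98.        ]
tongue [606.67882006 135.13544227  86.        ]
cap [ 508.16485221 -312.87339414   32.        ]
```

View pics/s_st.png

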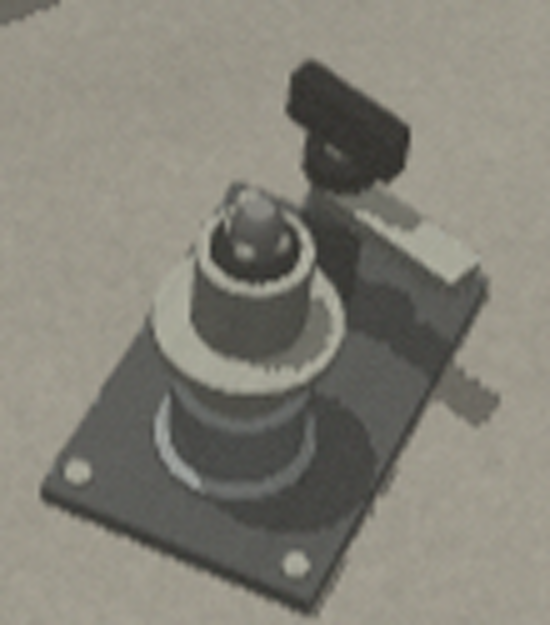

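>>> {"method": "drive_tool", "body": {
  "motion": [
    {"tx": -0.018,"ty": 0.038,"tz": -0.004,"grip": 45},
    {"tx": -0.018,"ty": 0.038,"tz": -0.004,"grip": 45},
    {"tx": -0.018,"ty": 0.038,"tz": -0.004,"grip": 45},
    {"tx": -0.018,"ty": 0.038,"tz": -0.004,"grip": 45},
    {"tx": -0.018,"ty": 0.038,"tz": -0.004,"grip": 45},
    {"tx": -0.018,"ty": 0.038,"tz": -0.004,"grip": 45},
    {"tx": -0.018,"ty": 0.038,"grip": 45},
    {"tx": -0.018,"ty": 0.038,"grip": 45}
  ]
}}

```text
invalid input at $.motion[0]: expected keys grip, tx, ty, tz, yaw
```

>>> {"method": "drive_tool", "body": {
  "motion": [
    {"tx": -0.018,"ty": 0.036,"grip": 45},
    {"tx": -0.018,"ty": 0.036,"grip": 45},
    {"yaw": -0.09,"grip": 45},
    {"yaw": -0.09,"grip": 45},
    {"grip": 45}
  ]
}}

```text
invalid input at $.motion[0]: expected keys grip, tx, ty, tz, yaw
```

```bash
cat > st.py <<'E'
from h import *
def st():
    s=env.observe(); x=R.from_quat(s['tcp_rot']).as_matrix()[:,0]
    print('t %.2f'%s['time'],'tcp',s['tool_pos'].round(1),'th %.3f'%np.arctan2(x[1],x[0]),'q',s['joint_pos'].round(2),'F',s['ft_force'].round(1),'M',s['moment'].round(2),'gap %.3f'%s['finger_gap'])
    return s
E
python3 - <<'E'
from st import *
st()
save('w1',env.capture('wrist'))
print(env.look_for('clamp_grip','wrist'),env.look_for('stud_tip','wrist'))
E
```

```text
t 1.05 tcp [255.7 515.  177.1] th 1.110 q [ 0.96  0.21  1.54  0.    1.39 -0.15] F [-0.3 -0.4 -0.1] M [-0.04 -0.02  0.01] gap 1.001
[] []
```

View pics/w1.png

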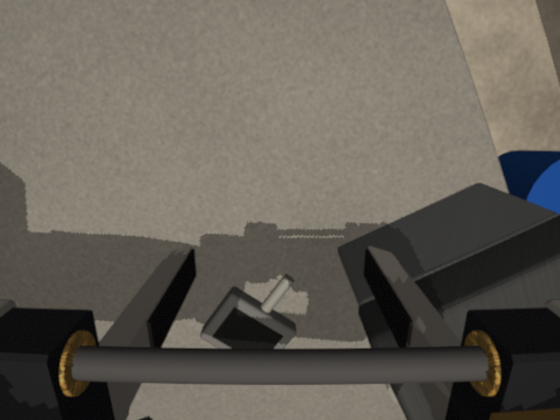

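All five keys are required. The arm hasn't moved: the wrist view still shows only the bench and the small tablet, around (250,320).

>>> {"method": "drive_tool", "body": {
  "motion": [
    {"tx": -0.018,"ty": 0.038,"tz": -0.004,"yaw": 0,"grip": 45},
    {"tx": -0.018,"ty": 0.038,"tz": -0.004,"yaw": 0,"grip": 45},
    {"tx": -0.018,"ty": 0.038,"tz": -0.004,"yaw": 0,"grip": 45},
    {"tx": -0.018,"ty": 0.038,"tz": -0.004,"yaw": 0,"grip": 45},
    {"tx": -0.018,"ty": 0.038,"tz": -0.004,"yaw": 0,"grip": 45},
    {"tx": -0.018,"ty": 0.038,"tz": -0.004,"yaw": 0,"grip": 45},
    {"tx": -0.018,"ty": 0.038,"tz": 0,"yaw": 0,"grip": 45},
    {"tx": -0.018,"ty": 0.038,"tz": 0,"yaw": 0,"grip": 45}
  ]
}}

```text
time: 2.0
tool_pos: [465.0, 249.5, 201.5]
tcp_rot: [0.85, 0.527, 0.001, 0.0]
ft_force: [0.0, 0.3, 0.1]
finger_gap: 0.453
```

>>> {"method": "drive_tool", "body": {
  "motion": [
    {"tx": -0.018,"ty": 0.036,"tz": 0,"yaw": 0,"grip": 45},
    {"tx": -0.018,"ty": 0.036,"tz": 0,"yaw": 0,"grip": 45},
    {"tx": 0,"ty": 0,"tz": 0,"yaw": -0.09,"grip": 45},
    {"tx": 0,"ty": 0,"tz": 0,"yaw": -0.09,"grip": 45},
    {"tx": 0,"ty": 0,"tz": 0,"yaw": 0,"grip": 45}
  ]
}}

```text
time: 2.5
tool_pos: [512.7, 186.1, 201.0]
tcp_rot: [0.799, 0.601, -0.0, -0.0]
ft_force: [-0.2, 0.1, 0.4]
finger_gap: 0.448
```

```bash
python3 - <<'E'
from st import *
st()
save('w2',env.capture('wrist'))
for l in ['clamp_grip','stud_tip']: print([(d['rect'],d['score']) for d in env.look_for(l,'wrist')])
E
```

```text
t 2.50 tcp [512.7 186.1 201. ] th 1.289 q [ 0.19  0.13  1.59  0.    1.43 -1.1 ] F [-0.2  0.1  0.4] M [-0.   -0.04  0.  ] gap 0.448
[([238.5, 209.2, 271.8, 297.3], 0.87)]
[([120.5, 217.7, 208.3, 305.1], 0.61)]
```

View pics/w2.png

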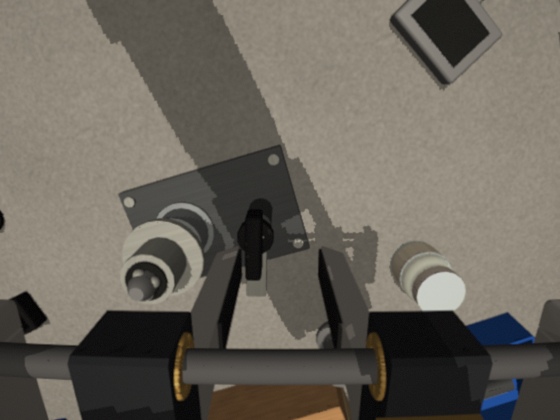

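The bar grip is at about (254,245) and near vertical in the image, so it lines up with the jaws. The stud tip is near (140,283).

```bash
python3 - <<'E'
from st import *
I=cv2.imread('pics/w2.png'); a=cv2.resize(I[195:315,110:290],None,fx=4,fy=4,interpolation=2); cv2.imwrite('pics/w2c.png',a)
for uv in [(254.5,212),(254,279)]: print(ray('wrist',uv,137))
print(ray('wrist',(140,284),164), ray('wrist',(163,257),98))
E
```

```text
[505.39179443 167.05020985 137.        ]
[562.27613907 148.78453584 137.        ]
[529.32790676  67.40390422 164.        ] [534.33215481  62.54808983  98.        ]
```

View pics/w2c.png

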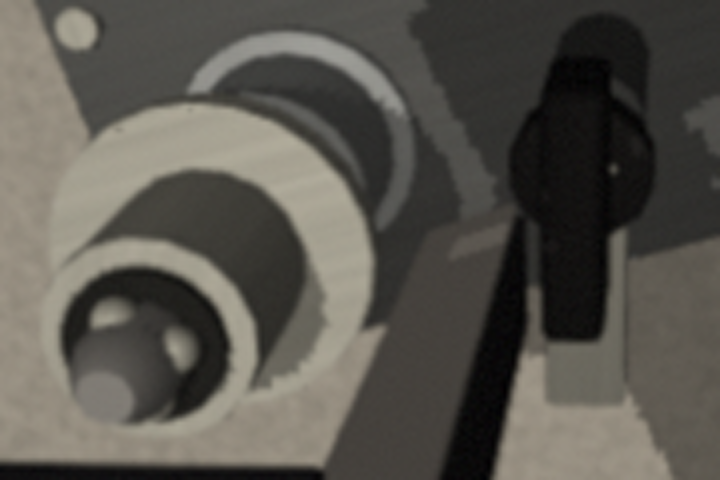

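>>> {"method": "drive_tool", "body": {
  "motion": [
    {"tx": -0.022,"ty": 0.0295,"tz": 0,"yaw": 0.03,"grip": 45},
    {"tx": 0,"ty": 0,"tz": 0.03,"yaw": 0,"grip": 45},
    {"tx": 0,"ty": 0,"tz": 0.03,"yaw": 0,"grip": 45},
    {"tx": 0,"ty": 0,"tz": 0,"yaw": 0,"grip": 45}
  ]
}}

```text
time: 3.05
tool_pos: [530.7, 156.9, 136.5]
tcp_rot: [0.808, 0.589, -0.004, -0.002]
ft_force: [-0.7, -0.4, -0.2]
finger_gap: 0.449
```

```bash
python3 - <<'E'
from st import *
st()
save('w3',env.capture('wrist'))
E
```

```text
t 3.05 tcp [530.7 156.9 136.5] th 1.259 q [ 0.13  0.2   1.63  0.    1.32 -1.13] F [-0.7 -0.4 -0.2] M [-0.06 -0.02 -0.03] gap 0.449
```

View pics/w3.png

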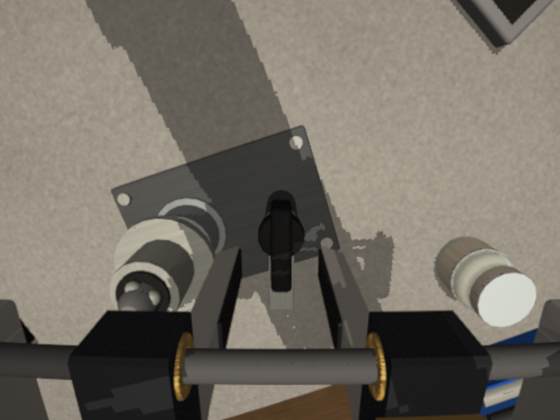

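```bash
python3 - <<'E'
from st import *
s=st()
for uv in [(281.5,198),(281.5,290)]: print(ray('wrist',uv,137))
print(proj('wrist',s['tool_pos']))
E
```

```text
t 3.10 tcp [532.4 157.3 139. ] th 1.260 q [ 0.13  0.2   1.63 -0.    1.32 -1.13] F [-0.4  0.6 -0.9] M [0.   0.02 0.03] gap 0.449
[505.44934362 166.5097736  137.        ]
[565.46325691 147.28212907 137.        ]
[[280.66945469 242.65835049]]
```

>>> {"method": "drive_tool", "body": {
  "motion": [
    {"tx": 0.0005,"ty": 0.003,"tz": 0.015,"yaw": 0,"grip": 45},
    {"tx": 0,"ty": 0,"tz": 0.015,"yaw": 0,"grip": 45},
    {"tx": 0,"ty": 0,"tz": 0,"yaw": 0,"grip": 45},
    {"tx": 0,"ty": 0,"tz": 0,"yaw": 0,"grip": 0},
    {"tx": 0,"ty": 0,"tz": 0,"yaw": 0,"grip": 0},
    {"tx": 0,"ty": 0,"tz": 0,"yaw": 0,"grip": 0},
    {"tx": 0,"ty": 0,"tz": 0,"yaw": 0,"grip": 0}
  ]
}}

```text
time: 3.8
tool_pos: [538.2, 156.9, 111.7]
tcp_rot: [0.808, 0.589, 0.001, 0.0]
ft_force: [1.0, -0.4, -1.5]
finger_gap: 0.142
```

```bash
python3 - <<'E'
from st import *
s=st()
E
```

```text
t 3.80 tcp [538.2 156.9 111.7] th 1.260 q [ 0.13  0.24  1.65 -0.    1.26 -1.13] F [ 1.  -0.4 -1.5] M [-0.03  0.02  0.01] gap 0.142
```

>>> {"method": "drive_tool", "body": {
  "motion": [
    {"tx": 0,"ty": 0,"tz": 0,"yaw": 0.1,"grip": 0},
    {"tx": 0,"ty": 0,"tz": 0,"yaw": 0.1,"grip": 0},
    {"tx": 0,"ty": 0,"tz": 0,"yaw": 0.1,"grip": 0},
    {"tx": 0,"ty": 0,"tz": 0,"yaw": 0.1,"grip": 0},
    {"tx": 0,"ty": 0,"tz": 0,"yaw": 0.1,"grip": 0}
  ]
}}

```text
time: 4.3
tool_pos: [537.9, 156.9, 111.4]
tcp_rot: [0.929, 0.369, 0.0, 0.0]
ft_force: [-0.6, 0.5, -0.2]
finger_gap: 0.006
```

```bash
python3 - <<'E'
from st import *
s=st()
E
```

```text
t 4.30 tcp [537.9 156.9 111.4] th 0.756 q [ 0.13  0.24  1.65 -0.    1.26 -0.63] F [-0.6  0.5 -0.2] M [-0.05  0.03 -0.03] gap 0.006
```

The gap went to 0.006, so the jaws closed on nothing. I'll look.

```bash
python3 - <<'E'
from st import *
save('w4',env.capture('wrist'));save('t4',env.capture('top'));save('s4',env.capture('scene'))
a=cv2.imread('pics/s4.png')[80:230,240:390];b=cv2.imread('pics/t4.png')[130:280,110:260]
cv2.imwrite('pics/c4.png',cv2.resize(np.hstack([a,b]),None,fx=2.6,fy=2.6,interpolation=2))
E
```

```text
(no output)
```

View pics/w4.png

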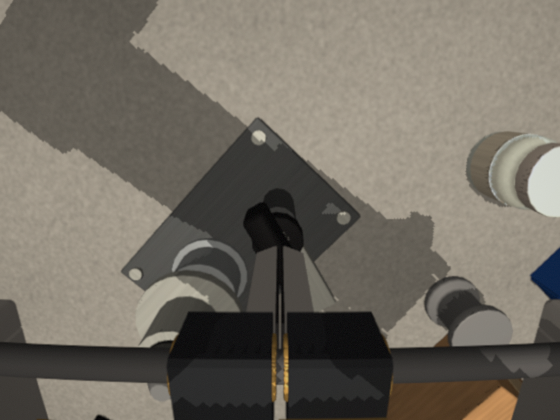

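View pics/c4.png

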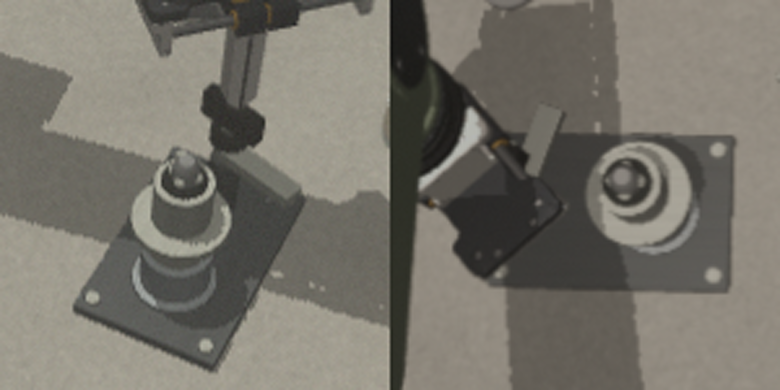

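```bash
python3 - <<'E'
from st import *
s=st()
print('scene grip',ray('scene',(330,121),137),'stud',ray('scene',(311.6,141.4),164))
print('stud wrist(w2) skip; tcp proj scene',proj('scene',s['tool_pos']),'top',proj('top',s['tool_pos']),'wrist',proj('wrist',s['tool_pos']))
a=cv2.imread('pics/s4.png')[80:180,270:370];b=cv2.imread('pics/w4.png')[180:330,200:350]
cv2.imwrite('pics/c4b.png',np.hstack([cv2.resize(a,(400,400),interpolation=2),cv2.resize(b,(400,400),interpolation=2)]))
# bar model projections into w4, at hypothesised centre with angle -0.311
for c in [(535,157),(535.4,152)]:
    d=np.array([np.cos(-.311),np.sin(-.311)]);n=np.array([-d[1],d[0]])
    P=[np.r_[np.array(c)+a*29*d+b*7*n,137] for a in(-1,1) for b in (-1,1)]
    for cam in ['wrist','scene']: print(c,cam,proj(cam,P).round(0).tolist())
E
```

```text
t 4.45 tcp [537.9 156.9 111.4] th 0.762 q [ 0.13  0.24  1.65 -0.    1.26 -0.63] F [-0.  -0.1 -0.6] M [-0.04  0.03 -0.01] gap 0.005
scene grip [540.73267906 150.92504416 137.        ] stud [538.77334211  60.19296104 164.        ]
stud wrist(w2) skip; tcp proj scene [[328.63231592 127.2074957 ]] top [[155.38014286 202.08062202]] wrist [[280.34192265 242.21998736]]
(535, 157) wrist [[240.0, 218.0], [262.0, 206.0], [290.0, 301.0], [312.0, 291.0]]
(535, 157) scene [[316.0, 113.0], [321.0, 109.0], [337.0, 127.0], [341.0, 124.0]]
(535.4, 152) wrist [[234.0, 225.0], [257.0, 213.0], [285.0, 307.0], [306.0, 297.0]]
(535.4, 152) scene [[315.0, 114.0], [320.0, 111.0], [336.0, 129.0], [341.0, 125.0]]
```

View pics/c4b.png

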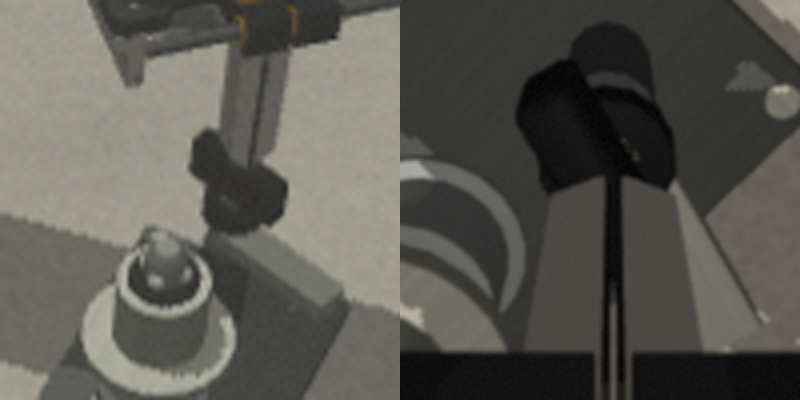

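>>> {"method": "drive_tool", "body": {
  "motion": [
    {"tx": 0,"ty": 0,"tz": -0.03,"yaw": 0,"grip": 0},
    {"tx": 0,"ty": 0,"tz": -0.03,"yaw": 0,"grip": 0},
    {"tx": 0,"ty": 0,"tz": 0,"yaw": -0.14,"grip": 45},
    {"tx": 0,"ty": 0,"tz": 0,"yaw": -0.12,"grip": 45},
    {"tx": 0,"ty": 0,"tz": 0,"yaw": -0.12,"grip": 45},
    {"tx": 0,"ty": 0,"tz": 0,"yaw": -0.12,"grip": 45},
    {"tx": 0,"ty": 0,"tz": 0,"yaw": 0,"grip": 45}
  ]
}}

```text
time: 5.15
tool_pos: [537.7, 156.9, 171.2]
tcp_rot: [0.808, 0.59, 0.0, 0.0]
ft_force: [-0.0, 0.3, -0.4]
finger_gap: 0.395
```

```bash
python3 - <<'E'
from st import *
s=st()
save('w5',env.capture('wrist'));save('s5',env.capture('scene'))
a=cv2.imread('pics/s5.png')[60:180,260:380];b=cv2.imread('pics/w5.png')[170:320,200:350]
cv2.imwrite('pics/c5.png',np.hstack([cv2.resize(a,(400,400),interpolation=2),cv2.resize(b,(400,400),interpolation=2)]))
print(proj('scene',s['tool_pos']),proj('wrist',s['tool_pos']))
E
```

```text
t 5.15 tcp [537.7 156.9 171.2] th 1.261 q [ 0.13  0.18  1.59  0.    1.38 -1.13] F [-0.   0.3 -0.4] M [ 0.05 -0.07  0.04] gap 0.395
[[331.61678012 106.67016523]] [[280.68593948 242.73953114]]
```

View pics/c5.png

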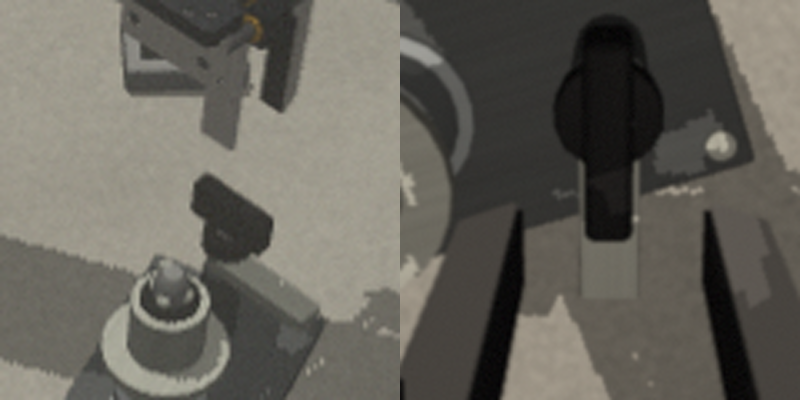

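View pics/w5.png

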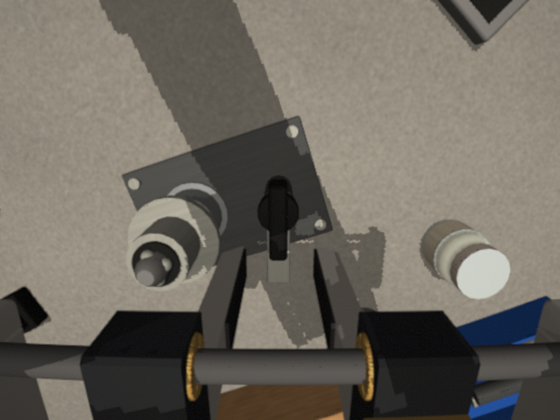

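```bash
python3 - <<'E'
from st import *
print(env.grip_point_offset,[a for a in dir(env) if a[0]!='_'])
s=st(); Rm=R.from_quat(s['tcp_rot']).as_matrix()
save('s6',env.capture('scene'));save('t6',env.capture('top'))
for h in (0,10,20,30,40):
    # tips: inner edges +-18.5 x, y +-8, at z=-h
    P=np.array([s['tool_pos']+Rm@np.array([sx*21,y,-h]) for sx in(-1,1) for y in (-8,8)])
    print(h,'scene',proj('scene',P).round(0).tolist(),'wrist',proj('wrist',P).round(0).tolist())
a=cv2.imread('pics/s6.png')[50:150,290:390];b=cv2.imread('pics/t6.png')[130:280,80:230]
cv2.imwrite('pics/c6.png',np.hstack([cv2.resize(a,(400,400),interpolation=2),cv2.resize(b,(400,400),interpolation=2)]))
E
```

```text
18.8 ['PlanningError', 'capture', 'finish_job', 'get_calibration', 'grip_point_offset', 'look_for', 'observe']
t 5.25 tcp [537.7 156.9 171.1] th 1.259 q [ 0.13  0.18  1.59  0.    1.38 -1.13] F [ 0.2 -0.5  0.7] M [-0.   -0.03 -0.01] gap 0.445
0 scene [[322.0, 110.0], [328.0, 114.0], [336.0, 99.0], [341.0, 103.0]] wrist [[247.0, 231.0], [248.0, 254.0], [314.0, 231.0], [314.0, 254.0]]
10 scene [[322.0, 106.0], [328.0, 110.0], [336.0, 96.0], [342.0, 100.0]] wrist [[246.0, 236.0], [246.0, 261.0], [316.0, 236.0], [315.0, 261.0]]
20 scene [[323.0, 103.0], [329.0, 107.0], [337.0, 92.0], [343.0, 96.0]] wrist [[244.0, 243.0], [245.0, 268.0], [318.0, 243.0], [317.0, 268.0]]
30 scene [[323.0, 99.0], [329.0, 103.0], [337.0, 88.0], [343.0, 92.0]] wrist [[242.0, 249.0], [243.0, 276.0], [319.0, 249.0], [319.0, 276.0]]
40 scene [[324.0, 95.0], [330.0, 99.0], [338.0, 84.0], [344.0, 89.0]] wrist [[240.0, 257.0], [241.0, 285.0], [322.0, 257.0], [320.0, 285.0]]
```

View pics/c6.png

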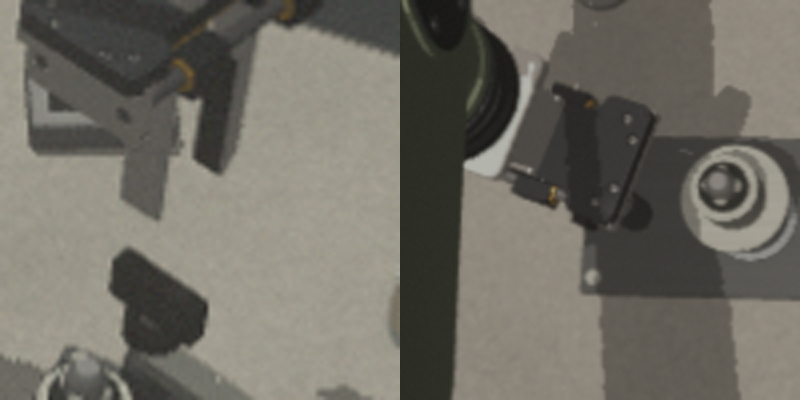

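>>> {"method": "drive_tool", "body": {
  "motion": [
    {"tx": -0.0015,"ty": 0,"tz": 0.03,"yaw": 0,"grip": 45},
    {"tx": 0,"ty": 0,"tz": 0.03,"yaw": 0,"grip": 45},
    {"tx": 0,"ty": 0,"tz": 0.005,"yaw": 0,"grip": 45},
    {"tx": 0,"ty": 0,"tz": 0.005,"yaw": 0,"grip": 45},
    {"tx": 0,"ty": 0,"tz": 0.005,"yaw": 0,"grip": 45}
  ]
}}

```text
time: 5.85
tool_pos: [538.5, 155.6, 97.2]
tcp_rot: [0.808, 0.589, 0.001, 0.001]
ft_force: [-0.1, 0.8, 0.0]
finger_gap: 0.449
```

>>> {"method": "drive_tool", "body": {
  "motion": [
    {"tx": 0,"ty": 0,"tz": 0.005,"yaw": 0,"grip": 45},
    {"tx": 0,"ty": 0,"tz": 0.005,"yaw": 0,"grip": 45},
    {"tx": 0,"ty": 0,"tz": 0,"yaw": 0,"grip": 45}
  ]
}}

```text
time: 6.15
tool_pos: [537.0, 155.4, 85.8]
tcp_rot: [0.808, 0.589, -0.0, -0.0]
ft_force: [-1.1, -0.3, -1.0]
finger_gap: 0.451
```

```bash
python3 - <<'E'
from st import *
s=st()
save('w7',env.capture('wrist'));save('s7',env.capture('scene'))
a=cv2.imread('pics/s7.png')[70:170,280:380];b=cv2.imread('pics/w7.png')[170:320,200:350]
cv2.imwrite('pics/c7.png',np.hstack([cv2.resize(a,(400,400),interpolation=2),cv2.resize(b,(400,400),interpolation=2)]))
E
```

```text
t 6.15 tcp [537.  155.4  85.8] th 1.260 q [ 0.13  0.27  1.67 -0.    1.21 -1.13] F [-1.1 -0.3 -1. ] M [ 0.04 -0.04  0.02] gap 0.451
```

View pics/c7.png

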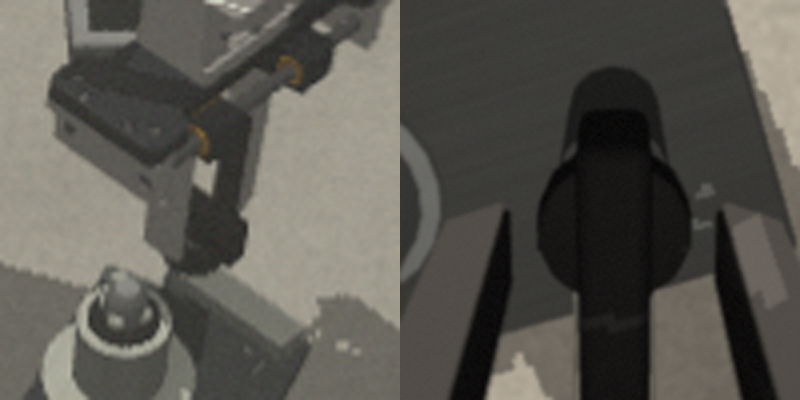

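```bash
python3 - <<'E'
from st import *
s=st()
print(ray('wrist',(280.3,252),109),ray('wrist',(280.3,211),137),ray('wrist',(280.3,211),130))
E
```

```text
t 6.25 tcp [537.4 155.5  86.3] th 1.260 q [ 0.13  0.26  1.67 -0.    1.21 -1.13] F [-0.5 -0.1 -0. ] M [-0.04 -0.06 -0.04] gap 0.453
[534.14382154 156.22165634 109.        ] [503.209385   166.11620455 137.        ] [505.17935608 165.4939766  130.        ]
```

>>> {"method": "drive_tool", "body": {
  "motion": [
    {"tx": 0,"ty": -0.003,"tz": 0,"yaw": 0,"grip": 45},
    {"tx": 0,"ty": 0,"tz": 0,"yaw": 0,"grip": 0},
    {"tx": 0,"ty": 0,"tz": 0,"yaw": 0,"grip": 0},
    {"tx": 0,"ty": 0,"tz": 0,"yaw": 0,"grip": 0},
    {"tx": 0,"ty": 0,"tz": 0,"yaw": 0,"grip": 0},
    {"tx": 0,"ty": 0,"tz": 0,"yaw": 0,"grip": 0},
    {"tx": 0,"ty": 0,"tz": 0,"yaw": 0,"grip": 0},
    {"tx": 0,"ty": 0,"tz": 0,"yaw": 0,"grip": 0}
  ]
}}

```text
time: 7.05
tool_pos: [534.5, 156.4, 86.1]
tcp_rot: [0.808, 0.589, 0.0, 0.0]
ft_force: [-0.5, 0.4, 0.8]
finger_gap: 0.148
```

>>> {"method": "drive_tool", "body": {
  "motion": [
    {"tx": 0,"ty": 0,"tz": 0,"yaw": 0.07,"grip": 0},
    {"tx": 0,"ty": 0,"tz": 0,"yaw": 0.07,"grip": 0},
    {"tx": 0,"ty": 0,"tz": 0,"yaw": 0,"grip": 0}
  ]
}}

```text
time: 7.35
tool_pos: [534.6, 156.8, 86.1]
tcp_rot: [0.847, 0.531, 0.0, -0.0]
ft_force: [1.3, 1.7, -0.7]
finger_gap: 0.148
```

```bash
python3 - <<'E'
from st import *
s=st()
E
```

```text
t 7.35 tcp [534.6 156.8  86.1] th 1.120 q [ 0.13  0.26  1.68  0.    1.21 -0.99] F [ 1.3  1.7 -0.7] M [ 0.31 -0.13 -0.06] gap 0.148
```

Gripped: 0.148 × 94 ≈ 14 mm. Next I'll turn it the rest of the way.

>>> {"method": "drive_tool", "body": {
  "motion": [
    {"tx": 0,"ty": 0,"tz": 0,"yaw": 0.1,"grip": 0},
    {"tx": 0,"ty": 0,"tz": 0,"yaw": 0.1,"grip": 0},
    {"tx": 0,"ty": 0,"tz": 0,"yaw": 0.1,"grip": 0},
    {"tx": 0,"ty": 0,"tz": 0,"yaw": 0.1,"grip": 0},
    {"tx": 0,"ty": 0,"tz": 0,"yaw": 0.1,"grip": 0},
    {"tx": 0,"ty": 0,"tz": 0,"yaw": 0.1,"grip": 0}
  ]
}}

```text
time: 7.95
tool_pos: [535.7, 157.9, 86.2]
tcp_rot: [0.967, 0.256, 0.002, -0.001]
ft_force: [3.1, 4.4, -2.9]
finger_gap: 0.148
```

>>> {"method": "drive_tool", "body": {
  "motion": [
    {"tx": 0,"ty": 0,"tz": 0,"yaw": 0.1,"grip": 0},
    {"tx": 0,"ty": 0,"tz": 0,"yaw": 0.1,"grip": 0},
    {"tx": 0,"ty": 0,"tz": 0,"yaw": 0.1,"grip": 0},
    {"tx": 0,"ty": 0,"tz": 0,"yaw": 0.1,"grip": 0},
    {"tx": 0,"ty": 0,"tz": 0,"yaw": 0.08,"grip": 0},
    {"tx": 0,"ty": 0,"tz": 0,"yaw": 0,"grip": 0}
  ]
}}

```text
time: 8.55
tool_pos: [537.0, 158.3, 86.2]
tcp_rot: [1.0, 0.02, 0.003, -0.002]
ft_force: [6.5, 5.8, -5.4]
finger_gap: 0.15
```

```bash
python3 - <<'E'
from st import *
s=st()
save('t8',env.capture('top'));save('s8',env.capture('scene'));save('w8',env.capture('wrist'))
a=cv2.imread('pics/s8.png')[70:220,260:410];b=cv2.imread('pics/w8.png')[170:320,100:300]
cv2.imwrite('pics/c8.png',np.hstack([cv2.resize(a,(400,400),interpolation=2),cv2.resize(b,(400,300),interpolation=2).repeat(1,0) if 0 else cv2.resize(b,(400,400),interpolation=2)]))
E
```

```text
t 8.55 tcp [537.  158.3  86.2] th 0.040 q [0.13 0.26 1.67 0.   1.2  0.09] F [ 6.5  5.8 -5.4] M [ 0.9  -0.98  0.  ] gap 0.150
```

View pics/c8.png

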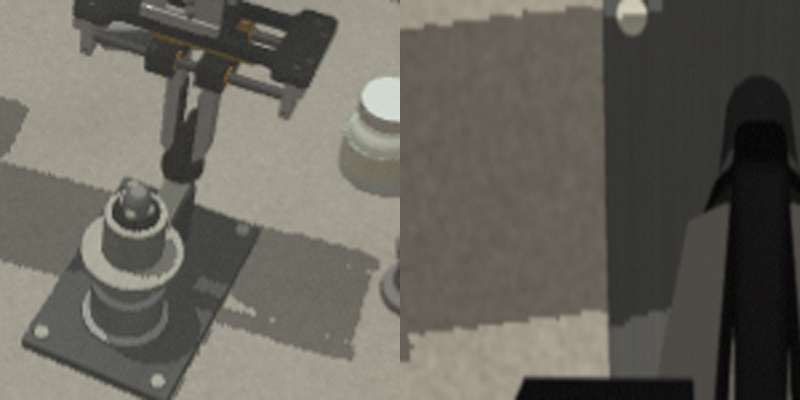

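>>> {"method": "drive_tool", "body": {
  "motion": [
    {"tx": 0,"ty": 0,"tz": 0,"yaw": 0.04,"grip": 0},
    {"tx": 0,"ty": 0,"tz": 0,"yaw": 0,"grip": 0},
    {"tx": 0,"ty": 0,"tz": 0,"yaw": 0,"grip": 45},
    {"tx": 0,"ty": 0,"tz": 0,"yaw": 0,"grip": 45},
    {"tx": 0,"ty": 0,"tz": 0,"yaw": 0,"grip": 45},
    {"tx": 0,"ty": 0,"tz": -0.04,"yaw": 0,"grip": 60},
    {"tx": 0,"ty": 0,"tz": -0.05,"yaw": 0,"grip": 80},
    {"tx": 0,"ty": 0,"tz": -0.04,"yaw": 0,"grip": 80}
  ]
}}

```text
time: 9.5
tool_pos: [534.4, 156.1, 218.3]
tcp_rot: [1.0, 0.0, 0.0, 0.0]
ft_force: [0.6, 0.1, 0.9]
finger_gap: 0.619
```

```bash
python3 - <<'E'
from st import *
s=st()
save('s9',env.capture('scene'));save('w9',env.capture('wrist'))
E
```

```text
t 9.50 tcp [534.4 156.1 218.3] th 0.000 q [ 0.13  0.14  1.54 -0.    1.47  0.13] F [0.6 0.1 0.9] M [-0.06 -0.01 -0.07] gap 0.619
```

View pics/w9.png

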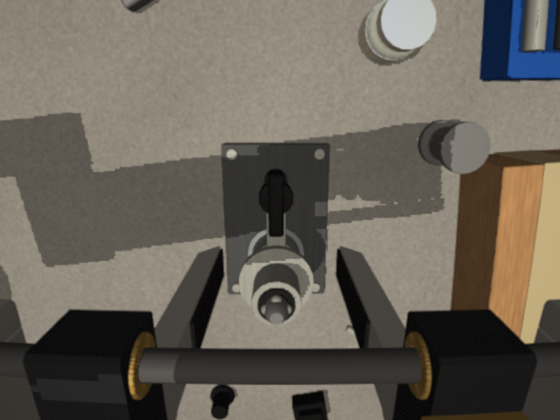

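>>> {"method": "drive_tool", "body": {
  "motion": [
    {"tx": -0.002,"ty": 0.047,"tz": 0,"yaw": 0,"grip": 90},
    {"tx": -0.003,"ty": 0.047,"tz": 0,"yaw": 0,"grip": 90},
    {"tx": -0.003,"ty": 0.047,"tz": 0,"yaw": 0,"grip": 90},
    {"tx": -0.003,"ty": 0.047,"tz": 0,"yaw": 0,"grip": 90},
    {"tx": -0.003,"ty": 0.047,"tz": 0,"yaw": 0,"grip": 90},
    {"tx": -0.003,"ty": 0.047,"tz": 0,"yaw": 0,"grip": 90},
    {"tx": -0.003,"ty": 0.047,"tz": 0,"yaw": 0,"grip": 90},
    {"tx": -0.003,"ty": 0.045,"tz": 0.02,"yaw": 0,"grip": 90}
  ]
}}

```text
time: 10.4
tool_pos: [512.3, -220.8, 198.0]
tcp_rot: [1.0, -0.0, 0.002, 0.001]
ft_force: [0.8, -0.2, -0.2]
finger_gap: 0.901
```

>>> {"method": "drive_tool", "body": {
  "motion": [
    {"tx": -0.003,"ty": 0.045,"tz": 0.02,"yaw": 0,"grip": 90},
    {"tx": 0,"ty": 0.045,"tz": 0.02,"yaw": 0,"grip": 90},
    {"tx": 0,"ty": 0,"tz": 0,"yaw": 0,"grip": 90},
    {"tx": 0,"ty": 0,"tz": 0,"yaw": 0,"grip": 90}
  ]
}}

```text
time: 10.8
tool_pos: [506.9, -307.6, 154.0]
tcp_rot: [1.0, -0.001, -0.002, -0.002]
ft_force: [0.0, -0.1, 0.2]
finger_gap: 0.902
```

```bash
python3 - <<'E'
from st import *
s=st()
save('w10',env.capture('wrist'));print([(d['rect'],d['score']) for d in env.look_for('cap_mid','wrist')],proj('wrist',s['tool_pos']))
E
```

```text
t 10.80 tcp [ 506.9 -307.6  154. ] th -0.002 q [-0.69  0.27  1.52  0.    1.36 -0.69] F [ 0.  -0.1  0.2] M [-0.08  0.05 -0.03] gap 0.902
[([312.7, 254.8, 365.9, 311.8], 0.7), ([256.7, 175.1, 308.3, 230.2], 0.58)] [[277.19985784 242.13905104]]
```

View pics/w10.png

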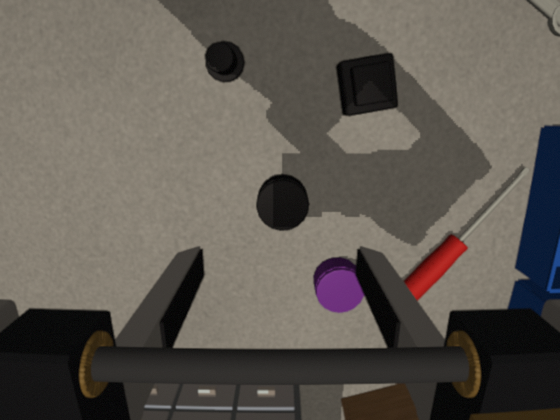

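```bash
python3 - <<'E'
from st import *
s=st()
print(ray('wrist',(282.6,202.6),18),ray('wrist',(282.6,203.5),32))
b=cv2.imread('pics/w10.png')[160:320,200:380]; cv2.imwrite('pics/c10.png',cv2.resize(b,None,fx=4,fy=4,interpolation=2)*2)
for c in [(508,-313),(511,-311)]: 
  for z in (0,32):
    t=np.linspace(0,2*np.pi,60); p=proj('wrist',np.c_[c[0]+26*np.cos(t),c[1]+26*np.sin(t),t*0+z]); print(c,z,p.min(0),p.max(0))
E
```

```text
t 10.90 tcp [ 508.4 -306.6  156.1] th 0.001 q [-0.69  0.26  1.52  0.    1.36 -0.69] F [ 0.4  0.  -0.8] M [-0.06  0.04 -0.07] gap 0.901
[ 511.51531962 -318.07861019   18.        ] [ 511.3890992  -315.22360232   32.        ]
(508, -313) 0 [254.65149164 169.27005505] [303.66390272 216.96262071]
(508, -313) 32 [252.42454421 174.9286411 ] [305.83000329 226.58008868]
(511, -311) 0 [257.44879333 167.36339592] [306.52974932 215.19431964]
(511, -311) 32 [255.468822   172.85523527] [308.95649021 224.67262708]
```

View pics/c10.png

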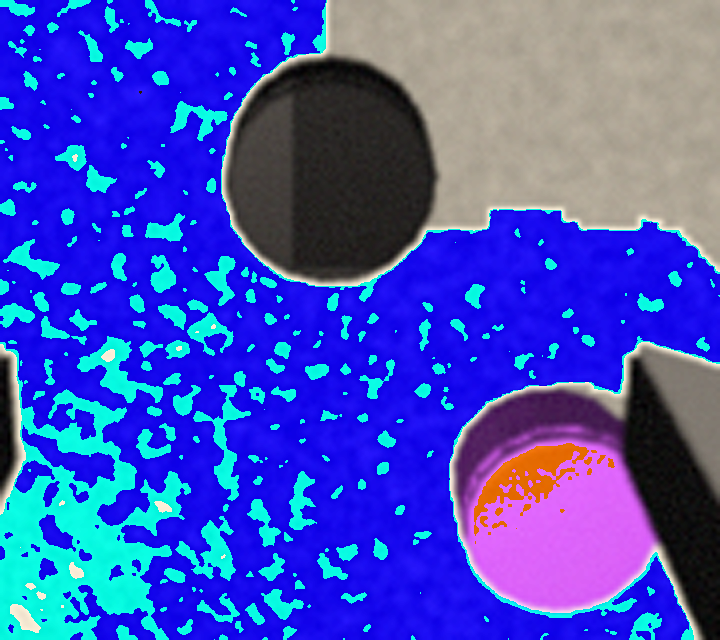

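>>> {"method": "drive_tool", "body": {
  "motion": [
    {"tx": 0.003,"ty": 0.01,"tz": 0.03,"yaw": 0,"grip": 90},
    {"tx": 0,"ty": 0,"tz": 0.04,"yaw": 0,"grip": 90},
    {"tx": 0,"ty": 0,"tz": 0.04,"yaw": 0,"grip": 90},
    {"tx": 0,"ty": 0,"tz": 0.03,"yaw": 0,"grip": 90},
    {"tx": 0,"ty": 0,"tz": 0,"yaw": 0,"grip": 90},
    {"tx": 0,"ty": 0,"tz": 0,"yaw": 0,"grip": 90}
  ]
}}

```text
time: 11.5
tool_pos: [512.2, -316.7, 17.1]
tcp_rot: [1.0, 0.001, 0.0, 0.0]
ft_force: [0.1, -0.4, 1.5]
finger_gap: 0.904
```

```bash
python3 - <<'E'
from st import *
s=st()
save('w11',env.capture('wrist'));save('s11',env.capture('scene'))
a=cv2.imread('pics/s11.png')[240:420,130:310];b=cv2.imread('pics/w11.png')[150:330,190:370]
cv2.imwrite('pics/c11.png',np.clip(1.5*np.hstack([cv2.resize(a,(400,400),interpolation=2),cv2.resize(b,(400,400),interpolation=2)]),0,255))
Rm=R.from_quat(s['tcp_rot']).as_matrix()
for h in (0,20,30,40):
    P=np.array([s['tool_pos']+Rm@np.array([sx*42.3,y,-h]) for sx in(-1,1) for y in (-8,8)])
    print(h,'scene',((proj('scene',P)-[130,240])*400/180).round(0).tolist(),'wrist',((proj('wrist',P)-[190,150])*400/180+[400,0]).round(0).tolist())
E
```

```text
t 11.50 tcp [ 512.2 -316.7   17.1] th 0.002 q [-0.7   0.43  1.6   0.    1.11 -0.7 ] F [ 0.1 -0.4  1.5] M [-0.04  0.09 -0.01] gap 0.904
0 scene [[130.0, 165.0], [119.0, 181.0], [218.0, 210.0], [208.0, 228.0]] wrist [[444.0, 170.0], [448.0, 222.0], [743.0, 169.0], [740.0, 221.0]]
20 scene [[127.0, 156.0], [116.0, 172.0], [216.0, 202.0], [206.0, 219.0]] wrist [[430.0, 195.0], [434.0, 252.0], [757.0, 194.0], [753.0, 251.0]]
30 scene [[125.0, 151.0], [114.0, 168.0], [215.0, 197.0], [205.0, 215.0]] wrist [[422.0, 210.0], [426.0, 268.0], [765.0, 209.0], [761.0, 267.0]]
40 scene [[123.0, 146.0], [112.0, 163.0], [214.0, 193.0], [204.0, 211.0]] wrist [[413.0, 226.0], [418.0, 287.0], [774.0, 225.0], [769.0, 286.0]][ WARN:0@1.400] global loadsave.cpp:1063 imwrite_ Unsupported depth image for selected encoder is fallbacked to CV_8U.
```

View pics/c11.png

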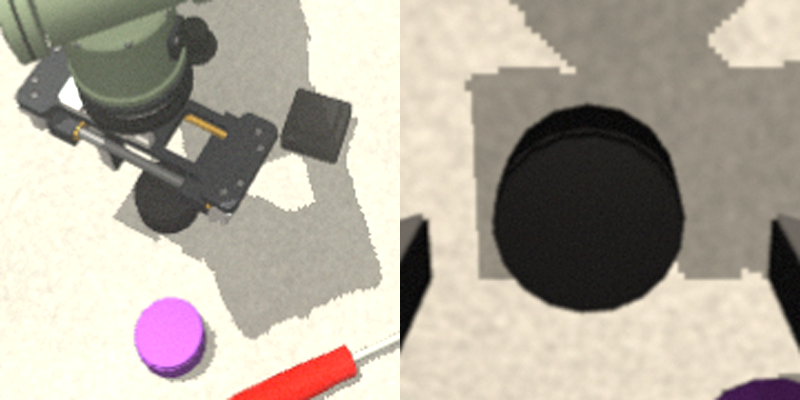

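>>> {"method": "drive_tool", "body": {
  "motion": [
    {"tx": -0.003,"ty": 0,"tz": 0.015,"yaw": 0,"grip": 90},
    {"tx": 0,"ty": 0,"tz": 0.01,"yaw": 0,"grip": 90},
    {"tx": 0,"ty": 0,"tz": 0,"yaw": 0,"grip": 90},
    {"tx": 0,"ty": 0,"tz": 0,"yaw": 0,"grip": 90}
  ]
}}

```text
time: 12.0
tool_pos: [507.9, -317.4, -9.6]
tcp_rot: [1.0, -0.0, -0.0, -0.0]
ft_force: [-0.3, -0.9, 0.1]
finger_gap: 0.901
```

>>> {"method": "drive_tool", "body": {
  "motion": [
    {"tx": 0,"ty": 0,"tz": 0.004,"yaw": 0,"grip": 90},
    {"tx": 0,"ty": 0,"tz": 0.003,"yaw": 0,"grip": 90},
    {"tx": 0,"ty": 0,"tz": 0,"yaw": 0,"grip": 90}
  ]
}}

```text
time: 12.3
tool_pos: [508.0, -317.4, -16.5]
tcp_rot: [1.0, -0.0, -0.0, -0.0]
ft_force: [0.5, 1.2, 1.0]
finger_gap: 0.9
```

>>> {"method": "drive_tool", "body": {
  "motion": [
    {"tx": 0,"ty": 0,"tz": 0.003,"yaw": 0,"grip": 90},
    {"tx": 0,"ty": 0,"tz": 0.002,"yaw": 0,"grip": 90},
    {"tx": 0,"ty": 0,"tz": 0,"yaw": 0,"grip": 90}
  ]
}}

```text
time: 12.6
tool_pos: [508.1, -317.4, -21.4]
tcp_rot: [1.0, -0.0, -0.0, -0.0]
ft_force: [0.4, -0.8, -0.4]
finger_gap: 0.902
```

```bash
python3 - <<'E'
from st import *
s=st()
save('w12',env.capture('wrist'))
E
```

```text
t 12.60 tcp [ 508.1 -317.4  -21.4] th -0.000 q [-0.7   0.48  1.62 -0.    1.03 -0.7 ] F [ 0.4 -0.8 -0.4] M [-0.    0.09 -0.  ] gap 0.902
```

View pics/w12.png

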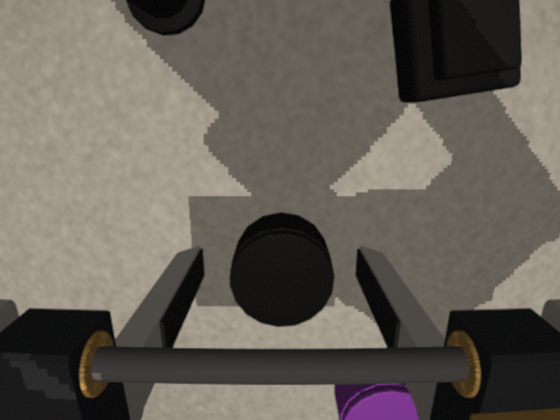

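>>> {"method": "drive_tool", "body": {
  "motion": [
    {"tx": 0,"ty": -0.003,"tz": 0.003,"yaw": 0,"grip": 90},
    {"tx": 0,"ty": 0,"tz": 0,"yaw": 0,"grip": 30},
    {"tx": 0,"ty": 0,"tz": 0,"yaw": 0,"grip": 30},
    {"tx": 0,"ty": 0,"tz": 0,"yaw": 0,"grip": 0},
    {"tx": 0,"ty": 0,"tz": 0,"yaw": 0,"grip": 0},
    {"tx": 0,"ty": 0,"tz": 0,"yaw": 0,"grip": 0},
    {"tx": 0,"ty": 0,"tz": 0,"yaw": 0,"grip": 0},
    {"tx": 0,"ty": 0,"tz": 0,"yaw": 0,"grip": 0}
  ]
}}

```text
time: 13.45
tool_pos: [508.5, -314.8, -23.8]
tcp_rot: [1.0, -0.0, 0.0, 0.0]
ft_force: [0.6, -0.2, 1.2]
finger_gap: 0.551
```

>>> {"method": "drive_tool", "body": {
  "motion": [
    {"tx": 0,"ty": 0,"tz": 0,"yaw": 0,"grip": 0},
    {"tx": 0,"ty": 0,"tz": -0.01,"yaw": 0,"grip": 0},
    {"tx": 0,"ty": 0,"tz": -0.03,"yaw": 0,"grip": 0},
    {"tx": 0,"ty": 0,"tz": -0.02,"yaw": 0,"grip": 0},
    {"tx": 0,"ty": 0,"tz": 0,"yaw": 0,"grip": 0}
  ]
}}

```text
time: 13.95
tool_pos: [511.1, -316.9, 40.3]
tcp_rot: [1.0, 0.0, 0.003, 0.003]
ft_force: [0.0, -0.6, -0.6]
finger_gap: 0.555
```

```bash
python3 - <<'E'
from st import *
s=st()
save('w13',env.capture('wrist'))
E
```

```text
t 13.95 tcp [ 511.1 -316.9   40.3] th 0.000 q [-0.7   0.4   1.6   0.    1.14 -0.7 ] F [ 0.  -0.6 -0.6] M [-0.06  0.06 -0.01] gap 0.555
```

View pics/w13.png

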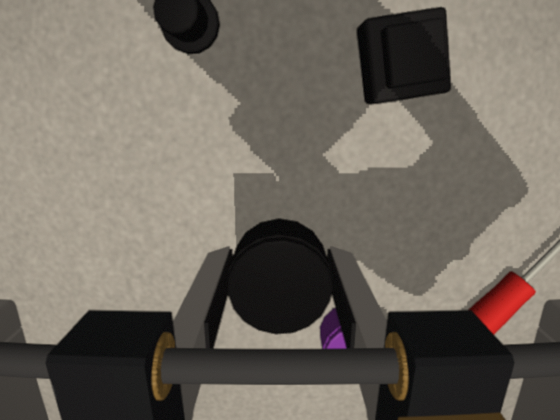

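```bash
python3 - <<'E'
from st import *
c=env.get_calibration('wrist');T=np.array(c['T_tool_cam'])
def pt(P):
    q=(P-T[:3,3])@T[:3,:3]*[1,-1,-1]
    return cv2.projectPoints(q,np.zeros(3),np.zeros(3),c['intrinsics'],c['dist'])[0][:,0]
t=np.linspace(0,2*np.pi,80)
for y in (-4,-2,0,2,4):
    o=np.vstack([pt(np.c_[26*np.cos(t),y+26*np.sin(t),t*0+z]) for z in (-24,-56)])
    print(y,o.min(0).round(1),o.max(0).round(1))
I=cv2.imread('pics/w13.png'); cv2.imwrite('pics/c13.png',np.clip(cv2.resize(I[205:345,210:350],None,fx=5,fy=5,interpolation=2)*2.5,0,255).astype('uint8'))
# post from w9, tcp then
s9=np.array([534.4,156.1,218.3]); T9=np.eye(4);T9[:3,:3]=np.diag([1,-1,-1]);T9[:3,3]=s9;W=T9@T
def pw(P):
    q=(P-W[:3,3])@W[:3,:3]*[1,-1,-1]
    return cv2.projectPoints(q,np.zeros(3),np.zeros(3),c['intrinsics'],c['dist'])[0][:,0]
for y in (58,61,64):
    P=np.array([[536,y,164],[536,y+24,140],[536,y-24,140],[512,y,140],[560,y,140],[536,y+40,98],[496,y,98],[576,y,98]]);print(y,pw(P).round(1).tolist())
I=cv2.imread('pics/w9.png'); cv2.imwrite('pics/c9.png',cv2.resize(I[160:340,200:360],None,fx=4,fy=4,interpolation=2))
E
```

```text
-4 [224.9 206.5] [334.2 324.2]
-2 [225.1 210. ] [334.  327.6]
0 [225.3 213.6] [333.8 331. ]
2 [225.5 217.1] [333.6 334.3]
4 [225.7 220.6] [333.4 337.7]
58 [[281.4, 324.9], [281.3, 286.6], [281.3, 331.6], [255.4, 309.6], [307.2, 309.6], [281.1, 252.0], [242.7, 287.5], [319.5, 287.4]]
61 [[281.5, 321.9], [281.3, 283.6], [281.3, 328.9], [255.4, 306.8], [307.3, 306.8], [281.1, 249.2], [242.6, 284.9], [319.6, 284.8]]
64 [[281.5, 318.9], [281.3, 280.6], [281.3, 326.2], [255.3, 304.0], [307.3, 303.9], [281.1, 246.4], [242.5, 282.3], [319.7, 282.3]]
```

View pics/c13.png

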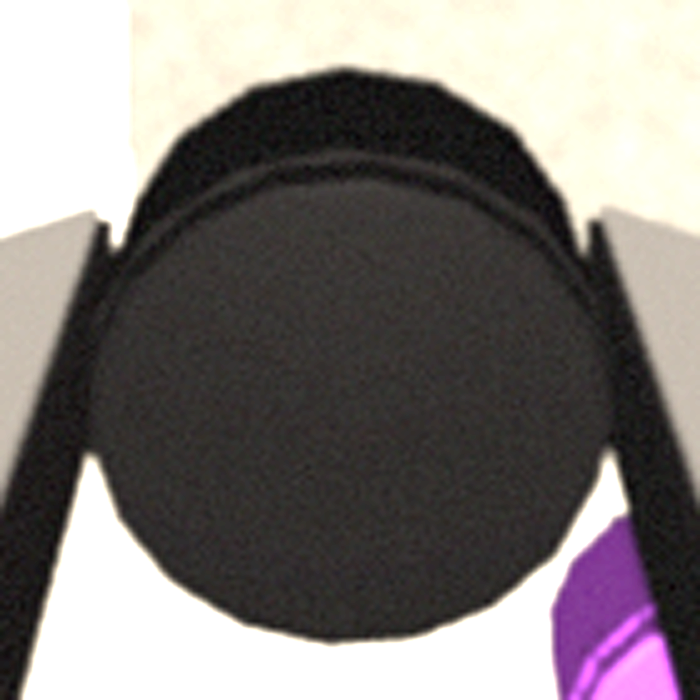

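View pics/c9.png

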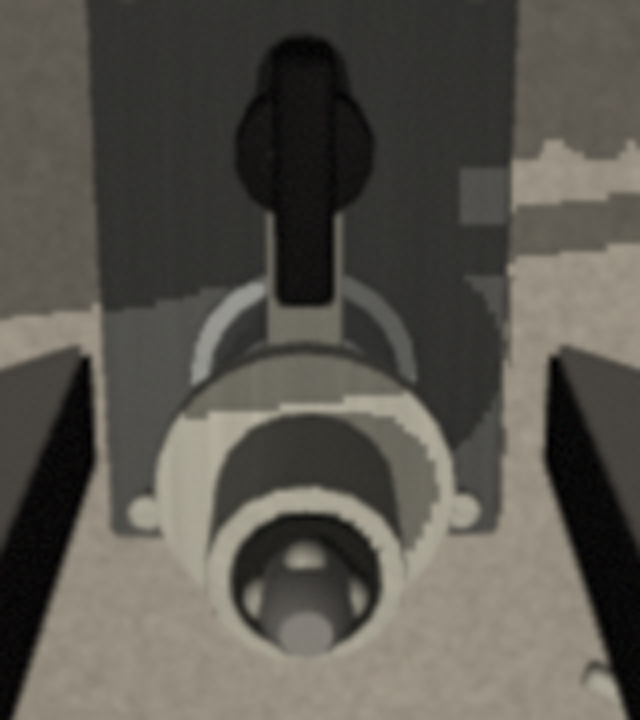

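>>> {"method": "drive_tool", "body": {
  "motion": [
    {"tx": 0,"ty": 0,"tz": -0.04,"yaw": 0,"grip": 0},
    {"tx": 0.004,"ty": -0.03,"tz": -0.04,"yaw": 0,"grip": 0},
    {"tx": 0.004,"ty": -0.04,"tz": -0.03,"yaw": 0,"grip": 0},
    {"tx": 0.004,"ty": -0.04,"tz": -0.03,"yaw": 0,"grip": 0},
    {"tx": 0.004,"ty": -0.045,"tz": -0.02,"yaw": 0,"grip": 0},
    {"tx": 0.004,"ty": -0.045,"tz": 0,"yaw": 0,"grip": 0},
    {"tx": 0.004,"ty": -0.045,"tz": 0,"yaw": 0,"grip": 0},
    {"tx": 0.004,"ty": -0.03,"tz": 0,"yaw": 0,"grip": 0}
  ]
}}

```text
time: 14.8
tool_pos: [535.1, -37.0, 194.3]
tcp_rot: [1.0, 0.001, -0.001, -0.001]
ft_force: [0.8, 0.1, -0.4]
finger_gap: 0.555
```

>>> {"method": "drive_tool", "body": {
  "motion": [
    {"tx": 0,"ty": -0.015,"tz": 0,"yaw": 0,"grip": 0},
    {"tx": 0,"ty": 0,"tz": 0,"yaw": 0,"grip": 0},
    {"tx": 0,"ty": 0,"tz": 0,"yaw": 0,"grip": 0},
    {"tx": 0,"ty": 0,"tz": 0,"yaw": 0,"grip": 0},
    {"tx": 0,"ty": 0,"tz": 0,"yaw": 0,"grip": 0},
    {"tx": 0,"ty": 0,"tz": 0,"yaw": 0,"grip": 0}
  ]
}}

```text
time: 15.4
tool_pos: [536.3, -26.2, 195.7]
tcp_rot: [1.0, -0.001, -0.0, 0.0]
ft_force: [-0.4, -0.7, -0.5]
finger_gap: 0.553
```

```bash
python3 - <<'E'
from st import *
s=st()
save('w14',env.capture('wrist'));s=st()
for x,y in [(537,61)]:
    P=np.array([[x,y,164],[x,y+24,140],[x,y-24,140],[x-24,y,140],[x+24,y,140],[x,y+40,98],[x,y-40,98],[x-40,y,98],[x+40,y,98]]);print(((proj('wrist',P)-[200,60])*4).round(0).tolist())
    print(ray('wrist',(280,160),140),ray('wrist',(281,160),140),ray('wrist',(280,161),140))
I=cv2.imread('pics/w14.png'); cv2.imwrite('pics/c14.png',cv2.resize(I[60:260,200:360],None,fx=4,fy=4,interpolation=2)[:600])
E
```

```text
t 15.40 tcp [536.3 -26.2 195.7] th -0.002 q [-0.21  0.11  1.61 -0.    1.42 -0.21] F [-0.4 -0.7 -0.5] M [-0.04  0.05  0.01] gap 0.553
t 15.45 tcp [536.4 -26.  195.7] th -0.002 q [-0.21  0.11  1.61 -0.    1.42 -0.21] F [ 0.1 -0.5 -0. ] M [-0.09  0.05 -0.01] gap 0.556
[[321.0, 157.0], [320.0, 19.0], [321.0, 295.0], [187.0, 160.0], [454.0, 160.0], [320.0, -40.0], [321.0, 357.0], [128.0, 165.0], [512.0, 164.0]]
[536.81222629  17.71979624 140.        ] [537.56013541  17.71818667 140.        ] [536.81085952  16.96913451 140.        ]
```

View pics/w14.png

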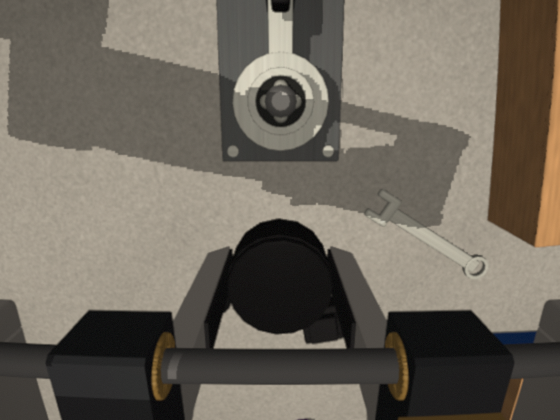

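View pics/c14.png

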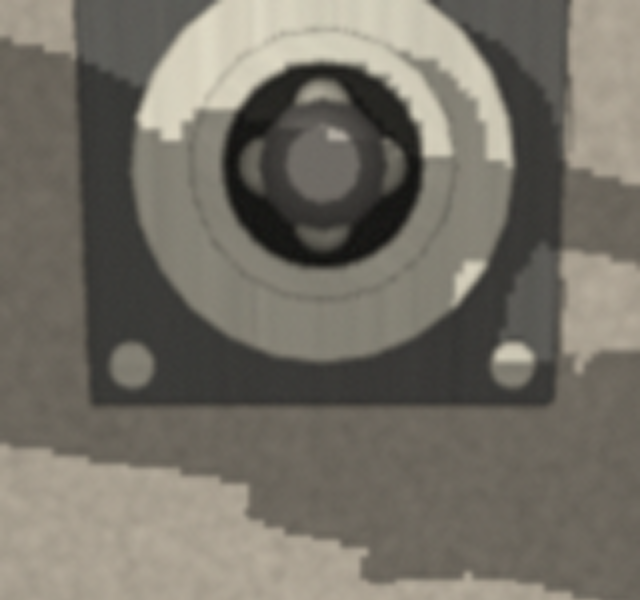

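>>> {"method": "drive_tool", "body": {
  "motion": [
    {"tx": 0.001,"ty": -0.04,"tz": 0,"yaw": 0,"grip": 0},
    {"tx": 0,"ty": -0.04,"tz": 0,"yaw": 0,"grip": 0},
    {"tx": 0,"ty": -0.008,"tz": 0.015,"yaw": 0,"grip": 0},
    {"tx": 0,"ty": 0,"tz": 0.02,"yaw": 0,"grip": 0},
    {"tx": 0,"ty": 0,"tz": 0.01,"yaw": 0,"grip": 0},
    {"tx": 0,"ty": 0,"tz": 0,"yaw": 0,"grip": 0},
    {"tx": 0,"ty": 0,"tz": 0,"yaw": 0,"grip": 0},
    {"tx": 0,"ty": 0,"tz": 0,"yaw": 0,"grip": 0}
  ]
}}

```text
time: 16.25
tool_pos: [538.2, 62.4, 151.7]
tcp_rot: [1.0, -0.0, 0.001, 0.0]
ft_force: [-0.5, 0.4, -0.4]
finger_gap: 0.551
```

```bash
python3 - <<'E'
from st import *
s=st()
save('s15',env.capture('scene'));save('t15',env.capture('top'));save('w15',env.capture('wrist'))
a=cv2.imread('pics/s15.png')[80:230,230:380];b=cv2.imread('pics/t15.png')[130:280,110:260]
cv2.imwrite('pics/c15.png',np.hstack([cv2.resize(a,(400,400),interpolation=2),cv2.resize(b,(400,400),interpolation=2)]))
E
```

```text
t 16.25 tcp [538.2  62.4 151.7] th -0.001 q [-0.04  0.16  1.65 -0.    1.33 -0.04] F [-0.5  0.4 -0.4] M [-0.06  0.05 -0.04] gap 0.551
```

View pics/c15.png

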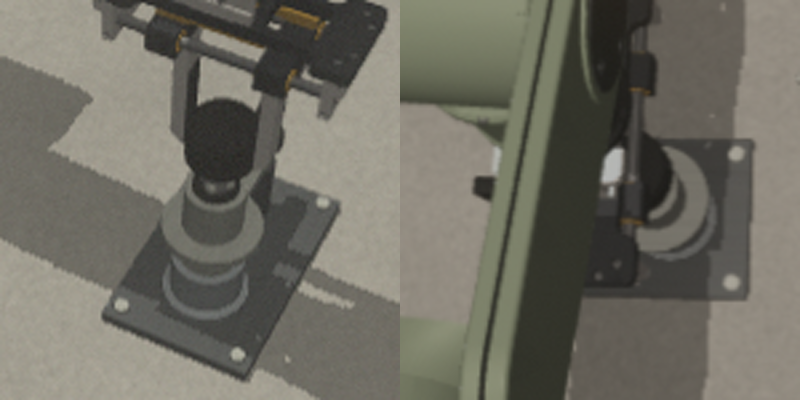

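View pics/w15.png

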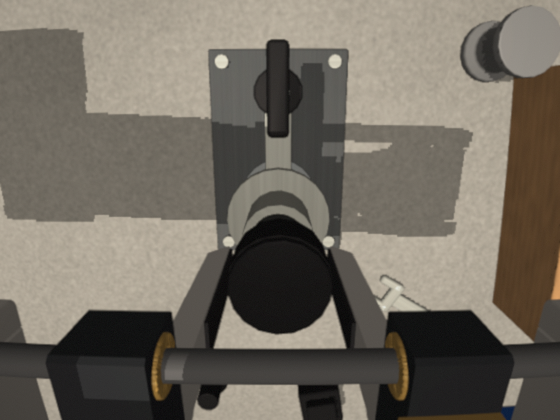

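>>> {"method": "drive_tool", "body": {
  "motion": [
    {"tx": 0,"ty": 0,"tz": 0.004,"yaw": 0,"grip": 0},
    {"tx": 0,"ty": 0,"tz": 0.004,"yaw": 0,"grip": 0},
    {"tx": 0,"ty": 0,"tz": 0.004,"yaw": 0,"grip": 0},
    {"tx": 0,"ty": 0,"tz": 0.003,"yaw": 0,"grip": 0},
    {"tx": 0,"ty": 0,"tz": 0,"yaw": 0,"grip": 0}
  ]
}}

```text
time: 16.9
tool_pos: [536.7, 63.0, 134.8]
tcp_rot: [1.0, 0.0, -0.001, -0.0]
ft_force: [0.6, -0.1, 0.0]
finger_gap: 0.551
```

>>> {"method": "drive_tool", "body": {
  "motion": [
    {"tx": 0,"ty": 0,"tz": 0.003,"yaw": 0,"grip": 0},
    {"tx": 0,"ty": 0,"tz": 0.003,"yaw": 0,"grip": 0},
    {"tx": 0,"ty": 0,"tz": 0,"yaw": 0,"grip": 0}
  ]
}}

```text
time: 17.2
tool_pos: [536.9, 63.0, 129.2]
tcp_rot: [1.0, 0.0, -0.001, -0.0]
ft_force: [-0.2, -0.6, -0.6]
finger_gap: 0.554
```

```bash
python3 - <<'E'
from st import *
st()
save('s16',env.capture('scene'));save('w16',env.capture('wrist'))
a=cv2.imread('pics/s16.png')[80:230,230:380];b=cv2.imread('pics/w16.png')[170:350,190:370]
cv2.imwrite('pics/c16.png',np.hstack([cv2.resize(a,(400,400),interpolation=2),cv2.resize(b,(400,400),interpolation=2)]))
E
```

```text
t 17.20 tcp [536.9  63.  129.2] th 0.000 q [-0.04  0.18  1.68 -0.    1.29 -0.04] F [-0.2 -0.6 -0.6] M [-0.05  0.09  0.02] gap 0.554
```

View pics/c16.png

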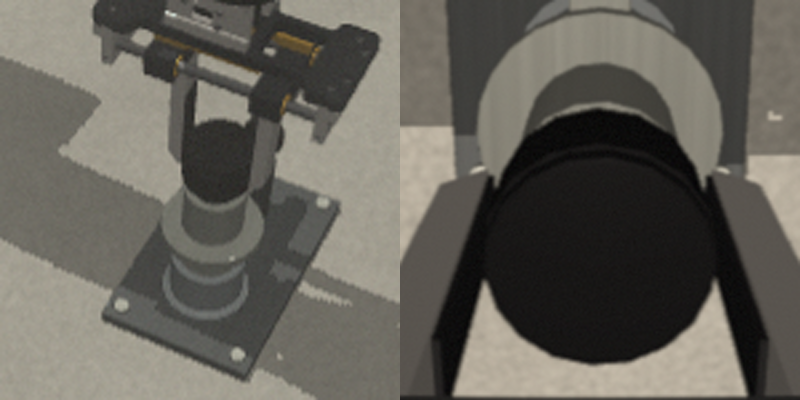

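>>> {"method": "drive_tool", "body": {
  "motion": [
    {"tx": 0,"ty": 0,"tz": 0.002,"yaw": 0,"grip": 0},
    {"tx": 0,"ty": 0,"tz": 0.002,"yaw": 0,"grip": 0},
    {"tx": 0,"ty": 0,"tz": 0,"yaw": 0,"grip": 0}
  ]
}}

```text
time: 17.6
tool_pos: [537.2, 62.9, 125.9]
tcp_rot: [1.0, 0.0, -0.0, 0.0]
ft_force: [-1.3, -0.7, 2.2]
finger_gap: 0.556
```

>>> {"method": "drive_tool", "body": {
  "motion": [
    {"tx": 0,"ty": 0,"tz": 0.002,"yaw": 0,"grip": 0},
    {"tx": 0,"ty": 0,"tz": 0,"yaw": 0,"grip": 0}
  ]
}}

```text
time: 17.8
tool_pos: [537.5, 62.9, 125.3]
tcp_rot: [1.0, 0.0, 0.0, 0.0]
ft_force: [-3.8, 0.5, 8.7]
finger_gap: 0.556
```

>>> {"method": "drive_tool", "body": {
  "motion": [
    {"tx": 0,"ty": 0,"tz": 0.002,"yaw": 0,"grip": 0},
    {"tx": 0,"ty": 0,"tz": 0,"yaw": 0,"grip": 0}
  ]
}}

```text
time: 18.0
tool_pos: [537.9, 62.9, 124.4]
tcp_rot: [1.0, 0.0, 0.001, 0.0]
ft_force: [-5.3, -0.2, 11.9]
finger_gap: 0.556
```

>>> {"method": "drive_tool", "body": {
  "motion": [
    {"tx": -0.001,"ty": 0,"tz": 0.001,"yaw": 0,"grip": 0},
    {"tx": 0,"ty": 0,"tz": 0,"yaw": 0,"grip": 0}
  ]
}}

```text
time: 18.2
tool_pos: [537.8, 62.9, 124.0]
tcp_rot: [1.0, 0.0, 0.002, 0.0]
ft_force: [-4.1, -0.8, 13.2]
finger_gap: 0.554
```

>>> {"method": "drive_tool", "body": {
  "motion": [
    {"tx": 0,"ty": 0,"tz": 0.001,"yaw": 0,"grip": 0},
    {"tx": 0,"ty": 0,"tz": 0,"yaw": 0,"grip": 0}
  ]
}}

```text
time: 18.4
tool_pos: [537.9, 62.9, 122.7]
tcp_rot: [1.0, 0.0, 0.002, 0.0]
ft_force: [-2.4, -0.3, 8.6]
finger_gap: 0.554
```

>>> {"method": "drive_tool", "body": {
  "motion": [
    {"tx": 0,"ty": 0,"tz": 0.001,"yaw": 0,"grip": 0},
    {"tx": 0,"ty": 0,"tz": 0,"yaw": 0,"grip": 0}
  ]
}}

```text
time: 18.6
tool_pos: [537.2, 62.9, 119.0]
tcp_rot: [1.0, -0.0, 0.001, 0.0]
ft_force: [2.4, -0.2, -3.0]
finger_gap: 0.553
```

>>> {"method": "drive_tool", "body": {
  "motion": [
    {"tx": 0.0005,"ty": 0,"tz": 0.002,"yaw": 0,"grip": 0},
    {"tx": 0,"ty": 0,"tz": 0,"yaw": 0,"grip": 0}
  ]
}}

```text
time: 18.8
tool_pos: [537.2, 62.9, 116.7]
tcp_rot: [1.0, -0.0, 0.0, 0.0]
ft_force: [-0.0, 0.0, 3.3]
finger_gap: 0.555
```

>>> {"method": "drive_tool", "body": {
  "motion": [
    {"tx": 0,"ty": 0,"tz": 0.002,"yaw": 0,"grip": 0},
    {"tx": 0,"ty": 0,"tz": 0,"yaw": 0,"grip": 0}
  ]
}}

```text
time: 19.0
tool_pos: [537.2, 62.9, 115.2]
tcp_rot: [1.0, -0.0, 0.0, 0.0]
ft_force: [-1.6, -0.4, 5.1]
finger_gap: 0.552
```

>>> {"method": "drive_tool", "body": {
  "motion": [
    {"tx": 0,"ty": 0,"tz": 0.001,"yaw": 0,"grip": 0},
    {"tx": 0,"ty": 0,"tz": 0,"yaw": 0,"grip": 0}
  ]
}}

```text
time: 19.2
tool_pos: [537.2, 62.9, 114.9]
tcp_rot: [1.0, 0.0, 0.0, 0.0]
ft_force: [-2.0, -1.1, 7.8]
finger_gap: 0.556
```

>>> {"method": "drive_tool", "body": {
  "motion": [
    {"tx": 0,"ty": 0,"tz": 0.001,"yaw": 0,"grip": 0},
    {"tx": 0,"ty": 0,"tz": 0,"yaw": 0,"grip": 0}
  ]
}}

```text
time: 19.4
tool_pos: [537.3, 62.9, 114.8]
tcp_rot: [1.0, 0.0, 0.0, 0.0]
ft_force: [-4.3, -0.8, 12.7]
finger_gap: 0.551
```

>>> {"method": "drive_tool", "body": {
  "motion": [
    {"tx": 0,"ty": 0,"tz": 0.001,"yaw": 0,"grip": 0},
    {"tx": 0,"ty": 0,"tz": 0,"yaw": 0,"grip": 0}
  ]
}}

```text
time: 19.6
tool_pos: [537.3, 62.8, 114.6]
tcp_rot: [1.0, 0.0, 0.0, 0.0]
ft_force: [-6.3, -0.3, 16.0]
finger_gap: 0.55
```

```bash
python3 - <<'E'
from st import *
st()
save('s17',env.capture('scene'));st();save('w17',env.capture('wrist'))
a=cv2.imread('pics/s17.png')[80:230,230:380];b=cv2.imread('pics/w17.png')[170:350,190:370]
cv2.imwrite('pics/c17.png',np.hstack([cv2.resize(a,(400,400),interpolation=2),cv2.resize(b,(400,400),interpolation=2)]))
E
```

```text
t 19.60 tcp [537.3  62.8 114.6] th 0.000 q [-0.04  0.19  1.69 -0.    1.25 -0.04] F [-6.3 -0.3 16. ] M [-0.26  1.22 -0.03] gap 0.550
t 19.65 tcp [537.2  62.9 114.6] th 0.000 q [-0.04  0.19  1.69 -0.    1.25 -0.04] F [-5.4 -1.  15.5] M [-0.18  1.19 -0.02] gap 0.554
```

View pics/c17.png

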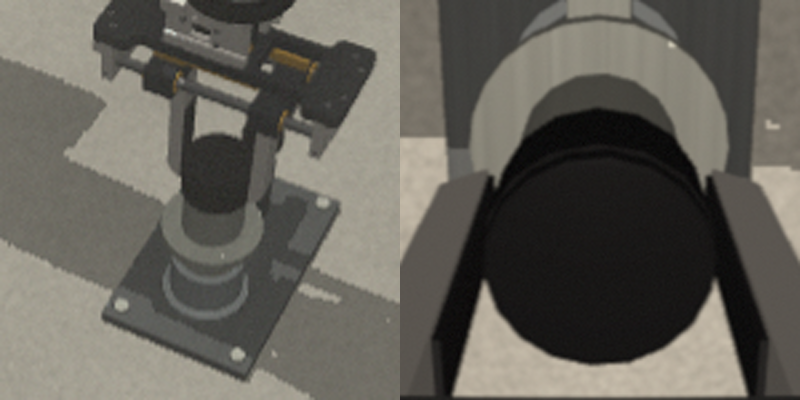

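>>> {"method": "drive_tool", "body": {
  "motion": [
    {"tx": -0.001,"ty": 0,"tz": 0,"yaw": 0,"grip": 0},
    {"tx": 0,"ty": 0,"tz": 0,"yaw": 0,"grip": 0},
    {"tx": 0,"ty": 0,"tz": 0,"yaw": 0,"grip": 0},
    {"tx": 0,"ty": 0,"tz": 0,"yaw": 0,"grip": 0},
    {"tx": 0,"ty": 0,"tz": 0,"yaw": 0,"grip": 0}
  ]
}}

```text
time: 20.2
tool_pos: [537.3, 62.8, 114.7]
tcp_rot: [1.0, 0.0, 0.002, 0.0]
ft_force: [-2.9, -0.3, 13.7]
finger_gap: 0.557
```

```bash
python3 - <<'E'
from st import *
for i in range(3):
    st(); env.capture('wrist')
E
```

```text
t 20.20 tcp [537.3  62.8 114.7] th 0.000 q [-0.04  0.19  1.69 -0.    1.25 -0.04] F [-2.9 -0.3 13.7] M [-0.25  0.8  -0.04] gap 0.557
t 20.25 tcp [537.3  62.9 114.7] th 0.000 q [-0.04  0.19  1.69 -0.    1.25 -0.04] F [-2.7 -0.1 14.3] M [-0.24  0.85 -0.07] gap 0.557
t 20.30 tcp [537.3  62.8 114.7] th 0.000 q [-0.04  0.19  1.69 -0.    1.25 -0.04] F [-2.6 -0.6 14. ] M [-0.2   0.86 -0.02] gap 0.557
```

>>> {"method": "drive_tool", "body": {
  "motion": [
    {"tx": 0,"ty": 0,"tz": 0.0004,"yaw": 0,"grip": 0},
    {"tx": 0,"ty": 0,"tz": 0,"yaw": 0,"grip": 0},
    {"tx": 0,"ty": 0,"tz": 0,"yaw": 0,"grip": 0},
    {"tx": 0,"ty": 0,"tz": 0,"yaw": 0,"grip": 0}
  ]
}}

```text
time: 20.75
tool_pos: [537.3, 62.8, 114.6]
tcp_rot: [1.0, 0.0, 0.002, 0.0]
ft_force: [-3.6, -1.2, 16.6]
finger_gap: 0.552
```

```bash
python3 - <<'E'
from st import *
save('s18',env.capture('scene'));st(); env.capture('wrist'); st()
E
```

```text
t 20.80 tcp [537.3  62.9 114.6] th 0.000 q [-0.04  0.19  1.69 -0.    1.25 -0.04] F [-4.   0.2 15.7] M [-0.26  1.01 -0.05] gap 0.557
t 20.85 tcp [537.3  62.9 114.6] th 0.000 q [-0.04  0.19  1.69 -0.    1.25 -0.04] F [-3.5 -0.5 15.1] M [-0.14  0.97 -0.06] gap 0.552
```

View pics/s18.png

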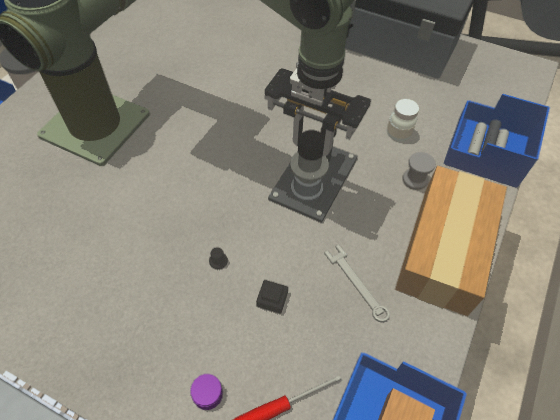

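The cap is on the post at (311,147). The square cap (272,295), plug (218,258) and purple cap (206,390) haven't moved. Handing in.

```bash
python3 - <<'E'
from st import *
print(env.finish_job())
E
```

```text
the job is handed in; nothing more can be done
None
```

The job is handed in: the knob is turned to lock the post, and the round black cap is snapped on and still gripped, held down with about 15–16 N. It took about 21 s.

- **Clamp:** I turned the knob about 1.26 rad clockwise, to an estimated 1.4. The wrist picture shows the tongue under the collar, pointing straight at the post.
- **Snap:** The force rose to about 13 N at the balls, then dropped suddenly to about zero, which was the click.
- **Seating:** I pressed on until it stopped hard: going from 8 to 16 N moved it only 0.3 mm. The cap's underside works out at about 138.5 mm, against 139 mm expected with the post locked.
- **Bystanders:** The last scene picture shows the square cap, the plug and the purple look-alike where they were.

**What went wrong or disagreed:**
- **First grip:** My first grip on the knob closed on air above the bar. The pictures show the fingertips about 30 mm higher than the reported tool point, so I went lower on all later grips.
- **Camera estimates:** They differed by 2–5 mm between views, partly because the arm was still swinging when some pictures were taken. I measured the post again with the arm settled.
- **Side force:** About 4 N sideways remains at the final hold.

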